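# Load the rinse pot and hold it down in the sprung ring

## Robot

A 7-joint arm with a two-finger parallel gripper is mounted at the origin on a cart in front of the work surface, level with it; the furniture and walls round the work are solid. World frame = base frame: x ahead of the robot, y to its left, z up, the work surface at z = 0. Lengths are in m, angles in rad, forces in N, time in s.
With the tool pointing down it reaches from about 0.425 to 0.875 m from the base axis. Payload 4.7 kg.
Tool frame: the origin (TCP) lies midway between the tips of the shut fingers; the grasp point (between the pads) lies 19 mm behind it; z points along the fingers, x is the direction in which the jaws open and shut, and the axes are right-handed (so a half turn about z gives the same grasp; the last joint's range is limited). The gripper opens to 87 mm and grips with 3 to 60 N. Pads are 19 mm wide; open, the fingers measure 117 mm over their backs; the gripper's body (75 mm by 190 mm) begins 51 mm behind the grasp point.
Start: joints at [-1.329, 0.321, -0.07, 1.45, 0.023, 1.371, -0.057], TCP at [0.147, 0.633, 0.223] pointing down, gripper open.
Joint ranges: [-2.86, 2.86], [-0.3, 2.09], [-1.38, 1.24], [0.06, 2.45], [-1.56, 4.7], [0.09, 2.05], [-2.69, 2.69]. Speed limits (rad/s): [2.57, 2.57, 3.14, 3.14, 3.14, 3.14, 3.14].

## Interface

Orientations are given as a rotation vector (axis times angle).
In Python, from bench import get_state, eyes, ticket gives the robot as it stands.
- The arm moves only by the tool carry_out, never from a script. Its argument "motion" is a list of rows, each a list of 2 entries, a list of its own where there are three numbers: the shift along the world's x, y, z in m, then the turn about the world's z in rad. A call has 1 to 20 rows; each row is the pose to reach, as a shift and turn from the pose commanded when the call began; what a row does not reach only later rows make up. A row lasts 1/10 s, in which the tool goes at most 50 mm and 8.59 degrees, less where a joint would pass 70% of its speed; a pose out of reach is approached as far as the arm can. A call with a gripper value outside its range is refused whole. "grip" is the gripper command: -1 is fully open, 1 is shut, values between are in proportion, set as the call begins (left out, the last holds). The fingers move at their own pace and stop on an object; "squeeze" is the grip in N (left out, the last holds). Time passes only in rows, so rows that repeat a pose let the fingers close. It gives the time, the measured TCP pose, the force and the opening at its end, in the units of the state.
- get_state(): the state, without advancing time (a new reading comes with each control period).
- eyes.get_image(name): name is "scene" or "top" or "wrist"; returns a dict with "pixels" (420x560x3 uint8, blue, green, red), "mtx" (3x3 intrinsics, pixels), "extrinsics" (4x4, takes a point from camera to world coordinates). Camera axes: x right, y down, z forward; pixel columns grow to the right and rows downward; lengths in m; the calibration is good to about 2 mm. A picture is of the moment at which its call begins. There is no depth.
- ticket.close_job(): hands the job in, once; it reports no verdict.
The state is a dict: "time": time; "joint_positions": joint angles; "qd": joint speeds; "joint_torque": joint torques, N m; "position": TCP position; "tool_rot": TCP orientation; "ft_force": force on the tool from outside, world axes, zero at the start; "torque": the same for the moment, N m; "grip_width": opening from 0.0 (shut) to 1.0 (fully open).
Only numpy, scipy, OpenCV 4.12 (cv2) and the standard library are available. Lean on these libraries where they do the work, as an engineer would, in place of code of your own. Each camera call takes 0.05 s, during which the arm holds its last target. There are 200 camera calls.

## Task

Put the bronze bush, the thick hex bolt and the hex nut into the open round rinse pot where it stands on the worktop. Then set the loaded pot upright in the sprung ring of the rinse stand and press it straight down until the ring is fully down on its stop. Finish while still gripping the pot and holding the ring fully down, and leave the other parts on the worktop where they are.

Things in the scene. Friction and masses are not known exactly. Their poses are not given: they have to be found in the camera images.
- bush_mid (a point): Plain bronze bush standing on end: tube 30 mm outside, 16 mm bore, 22 mm high. Point at its centre, 11 mm up; z is its axis.
- bolt_mid (a point): Thick hex bolt standing on its head, 59 mm tall: head 23 x 27 mm and 9 mm high at the bottom, above it a round shank of 14 mm diameter up to the top. Point on its axis half-way up, 29.5 mm above its underside; z is its axis.
- nut_mid (a point): Hex nut lying flat: 24 mm across the flats, 28 mm across the corners, 12 mm high. Point at its centre, 6 mm up; the two flats to grip face along its own +x and -x; z is its axis.
- pot_mid (a point): Open upright round aluminium pot, 85 mm high, 0.2 kg (loaded 0.4). From 37 mm up to the rim a cylinder 66 mm outside with 60 mm mouth: grip it there from outside. Collar 75 mm across at 30 to 36 mm above the underside; below it a 52 mm spigot, 44 mm at the foot. Wall and floor 3 mm. Point on its axis half-way up, 42.5 mm above the underside; z is its axis.
- ring_top (a point): Rinse stand: round pedestal 124 mm across, fixed, with a level steel ring (57 mm bore, 84 mm outside, three ears out to 57 mm from the axis) on three springs. Point: bore centre at the ring's top face, 125 mm above the worktop while up; moves with the ring. The pot's spigot enters the bore, its collar lands on the ring: the pot's underside is then 30 mm below this point.
- ring (a joint): How far the ring is pressed down, in m: 0 up, 0.020 on its bottom stop. The springs push up with about 8 N at 0 and 14 N at 0.020, so the loaded pot's weight alone does not sink it.
- rack_post (a point): Obstacle, fixed: grey square upright of the rack, 60 mm along x and 50 mm along y, rising from the worktop's right edge to 1.1 m above it. Point on its axis, 0.3 m up. The arm may start on its far (right) side: come round in front of it.
- basket_top (a point): Obstacle, fixed: wire basket with closed lid between the parts and the rinse stand, 416 mm along x, 322 mm along y, 219 mm high. Point at the centre of its top. Carry the pot over it.
- small_gear: Bystander: small dark toothed gear, 60 mm across, 16 mm thick, lying flat. Origin at the centre of its underside. Leave it alone.
- core_plug_1: Bystander: pressed round core plug, 54 mm across, 20 mm high. Origin at the centre of its underside. Leave it alone.
- core_plug_2: Bystander: pressed round core plug, 58 mm across, 20 mm high. Origin at the centre of its underside. Leave it alone.
- bearing: Bystander: ball bearing, 52 mm across, 15 mm thick, lying flat. Origin at the centre of its underside. Leave it alone.
- valve_1: Bystander: poppet valve standing on its 37 mm head, 106 mm tall. Origin at the centre of its underside. Leave it alone.
- injector: Bystander: injector lying on its side, 104 x 28 x 24 mm. Origin at the centre of its underside. Leave it alone.
Mind the look-alikes: they are no part of the job. Leave any green look-alike of the part that bears ring_top alone.

How it is judged:
By the outcome, as a careful person would: the job done as asked, in the order asked, and still so for the second after the job is handed in, while the arm keeps its last pose, push and grip.
It also fails if it takes over 72 s, if anything falls off the work surface, if the arm or the gripper's body presses on something with over 40 N, if the wrist force passes 120 N, or if a joint passes its speed limit or range.

## Working session

There is one attempt and no reset: what is moved stays moved. The work goes in short steps, Python scripts to look and compute and a tool call to move; the robot and the scene stay as the last step left them, time stands still between calls to the robot, and variables do not carry over. Pictures are saved under pics/ and viewed, about 8 in all and at most 12, crops included, and the job is handed in when it is done.

Besides the shell and the picture viewer there is one more tool, called after "Request:" by a JSON object that holds its "op" and its "data", one argument or row to a line. carry_out: Moves the arm, as the interface text tells. Its arguments: {"type":"object","properties":{"motion":{"type":"array","items":{"type":"array"}},"grip":{"type":"number"},"squeeze":{"type":"number"}},"required":["motion"]}

```bash
mkdir -p pics
cat > h.py <<'E'
import numpy as np, cv2
from bench import get_state, eyes, ticket
def grab(n,f):
    d=eyes.get_image(n); cv2.imwrite('pics/%s.png'%f,d['pixels']); np.savez('pics/%s.npz'%f,**{k:np.array(d[k]) for k in('pixels','mtx','extrinsics')}); return d
def load(f): return np.load('pics/%s.npz'%f)
def ray(d,u,v,z):
    E=d['extrinsics'];r=E[:3,:3]@np.linalg.inv(d['mtx'])@[u,v,1];o=E[:3,3]
    return o+r*(z-o[2])/r[2]
def proj(d,p):
    E=np.linalg.inv(d['extrinsics']);q=d['mtx']@(E[:3,:3]@p+E[:3,3]);return q[:2]/q[2]
E
python3 - <<'E'
from h import *
s=get_state();print({k:np.round(v,3) for k,v in s.items()})
for n in('scene','top','wrist'):
    d=grab(n,n+'0');print(n,np.round(d['extrinsics'],3).tolist(),d['mtx'][0])
a=[load(n+'0')['pixels'] for n in('scene','top')]
E
```

```text
{'time': np.float64(0.0), 'joint_positions': array([-1.329,  0.322, -0.07 ,  1.452,  0.023,  1.371, -0.057]), 'qd': array([ 0.001,  0.001, -0.001,  0.001, -0.003, -0.   ,  0.001]), 'joint_torque': array([ 1.0000e-03, -4.9129e+01, -4.0400e-01, -3.1253e+01, -6.4000e-02,
        4.4000e-02,  0.0000e+00]), 'position': array([0.147, 0.633, 0.221]), 'tool_rot': array([ 2.458e+00,  1.954e+00, -2.000e-03]), 'ft_force': array([-0.673,  0.253,  0.351]), 'torque': array([0.03 , 0.016, 0.066]), 'grip_width': np.float64(0.999)}
scene [[0.427, -0.419, 0.801, -0.557], [-0.904, -0.181, 0.387, -0.594], [-0.017, -0.89, -0.456, 0.812], [0.0, 0.0, 0.0, 1.0]] [391.10224564   0.         277.83948642]
top [[0.026, -0.983, 0.183, 0.275], [-1.0, -0.025, 0.009, -0.07], [-0.005, -0.183, -0.983, 1.617], [0.0, 0.0, 0.0, 1.0]] [398.64750114   0.         281.30330007]
wrist [[0.226, 0.935, 0.273, 0.072], [0.974, -0.217, -0.065, 0.652], [-0.001, 0.28, -0.96, 0.385], [0.0, 0.0, 0.0, 1.0]] [322.65237307   0.         280.97888984]
```

View pics/scene0.png

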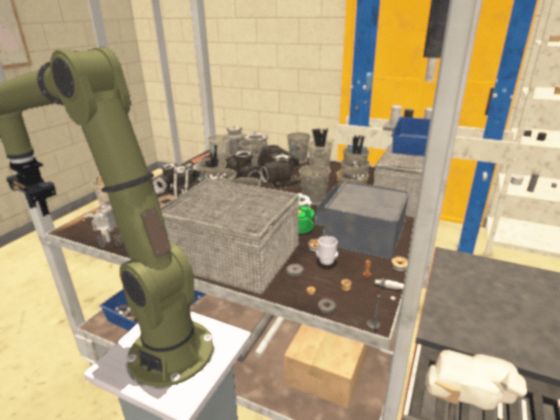

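View pics/top0.png

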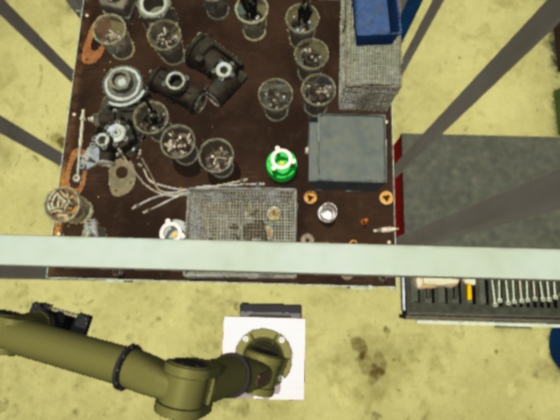

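The scene view shows the pot at about (327,250), with small parts around it at (311,290), (346,285), (367,268), (400,262) and others. The top view shows the pot at (327,212), the green look-alike stand at (282,163), and a pale stand left of the basket at (172,232). Part of the parts area is hidden by the beam.

Run:
```python
from h import *
s=load('scene0');t=load('top0')
for n,u,v,z in [('pot',327,210,.085),('stand',172,230,.125),('green',282,163,.1),('basTL',187,190,.219),('basTR',297,190,.219),('R edge',400,230,0),('L edge',50,275,0),('frontedge',300,283,0)]: print(n,ray(t,u,v,z).round(3))
for n,u,v,z in [('pot',327,242,.085),('a',311,290,.01),('b',346,285,.01),('c',367,268,.03),('d',400,262,.01),('postfoot',400,345,0),('valve',375,324,0),('e',312,244,0),('b1',170,208,.219),('b2',300,198,.219),('b3',243,244,.219)]: print(n,ray(s,u,v,z).round(3))
c=cv2.resize(s['pixels'][220:340,270:420],None,fx=5,fy=5,interpolation=cv2.INTER_CUBIC);cv2.imwrite('pics/c1.png',c)
```

```text
pot [ 0.568 -0.234  0.085]
stand [0.469 0.355 0.125]
green [ 0.75  -0.054  0.1  ]
basTL [0.603 0.285 0.219]
basTR [ 0.613 -0.111  0.219]
R edge [ 0.509 -0.542  0.   ]
L edge [0.29  0.867 0.   ]
frontedge [ 0.285 -0.137  0.   ]
pot [ 0.556 -0.243  0.085]
a [ 0.378 -0.254  0.01 ]
b [ 0.448 -0.348  0.01 ]
c [ 0.539 -0.393  0.03 ]
d [ 0.649 -0.484  0.01 ]
postfoot [ 0.272 -0.55   0.   ]
valve [ 0.322 -0.472  0.   ]
e [ 0.649 -0.154  0.   ]
b1 [0.343 0.244 0.219]
b2 [ 0.587 -0.128  0.219]
b3 [ 0.245 -0.095  0.219]
```

View pics/c1.png

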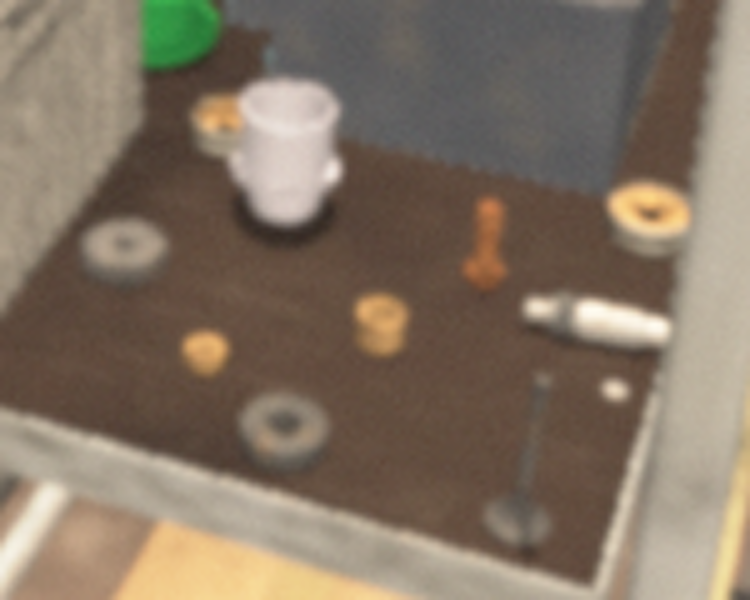

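Going by the crop, the nut is the short bronze ring at crop (205,350). The bush is the tall one at (381,322) and the bolt is the orange one at (486,245). The pot is at (287,150). I'll move the wrist camera over them before deciding.

Request:
{"op": "carry_out", "data": {
  "motion": [
    [[0,0,0.05],0],
    [[0,0,0.1],0],
    [[0,0,0.12],0],
    [[0.043,-0.025,0.12],-0.08],
    [[0.086,-0.05,0.12],-0.16],
    [[0.13,-0.074,0.12],-0.24],
    [[0.173,-0.099,0.12],-0.32],
    [[0.216,-0.124,0.12],-0.4],
    [[0.26,-0.148,0.12],-0.48],
    [[0.303,-0.173,0.12],-0.56],
    [[0.325,-0.216,0.12],-0.64],
    [[0.346,-0.26,0.12],-0.72],
    [[0.368,-0.302,0.12],-0.8],
    [[0.39,-0.345,0.12],-0.88],
    [[0.41,-0.388,0.12],-0.96],
    [[0.43,-0.43,0.12],-1.04],
    [[0.45,-0.472,0.12],-1.12],
    [[0.473,-0.513,0.12],-1.19]
  ],
  "grip": -1
}}

```text
time: 1.95
position: [0.6201, 0.1184, 0.3426]
tool_rot: [-3.132, -0.236, -0.0]
ft_force: [0.7, 1.1, -0.3]
grip_width: 1.0
```

Request:
{"op": "carry_out", "data": {
  "motion": [
    [[-0.005,-0.045,0.0],-0.08],
    [[-0.015,-0.09,0.0],-0.16],
    [[-0.025,-0.135,0.0],-0.24],
    [[-0.035,-0.18,0.0],-0.32],
    [[-0.05,-0.225,0.0],-0.4],
    [[-0.065,-0.27,0.0],-0.48],
    [[-0.08,-0.315,0.0],-0.56],
    [[-0.1,-0.36,0.0],-0.64],
    [[-0.12,-0.4,0.0],-0.7],
    [[-0.12,-0.418,0.0],-0.7],
    [[-0.12,-0.418,0.0],-0.7]
  ]
}}

```text
time: 3.05
position: [0.4978, -0.3015, 0.3426]
tool_rot: [3.021, -0.858, 0.0]
ft_force: [-0.1, -0.3, -0.7]
grip_width: 1.005
```

Run:
```python
from h import *
s=get_state();print(s['position'],s['joint_positions'].round(2),s['tool_rot'])
d=grab('wrist','w1');print(d['extrinsics'].round(3).tolist())
for n,p in dict(nut=(.378,-.254,.006),bush=(.448,-.348,.011),bolt=(.539,-.393,.03),pot=(.56,-.24,.085)).items(): print(n,proj(d,np.array(p)).round())
cv2.imwrite('pics/w1b.png',cv2.resize(d['pixels'],(784,588),interpolation=cv2.INTER_CUBIC))
```

```text
[ 0.49779679 -0.3014784   0.34264499] [-0.19  0.17  0.8   1.45 -0.12  1.57  0.05] [ 3.02060471e+00 -8.58312412e-01  2.77460631e-04]
[[0.85, -0.505, -0.147, 0.539], [-0.526, -0.816, -0.239, -0.234], [0.001, 0.281, -0.96, 0.506], [0.0, 0.0, 0.0, 1.0]]
nut [200. 178.]
bush [270. 206.]
bolt [335. 203.]
pot [298. 106.]
```

View pics/w1b.png

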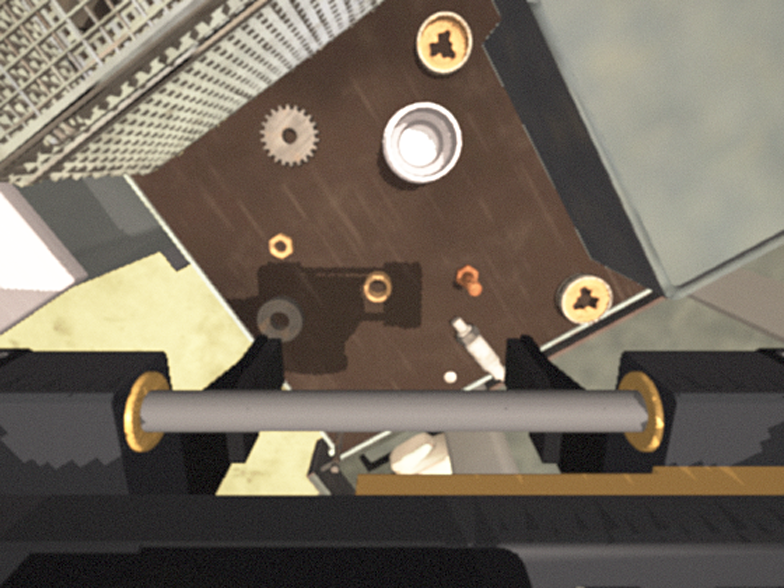

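The enlarged wrist view shows:
- Nut: hexagon at (280,246).
- Bush: round ring at (377,287).
- Bolt: head at (466,272), with the shank top at (475,289).
- Pot: mouth at (422,142).
- Bystanders: gear (289,135), bearing (280,318), plugs (444,43) and (584,300), injector (480,350).

There is only one bush, one bolt and one nut here, so nothing is ambiguous.

```bash
cat >> h.py <<'E'
def blobs(d,lo,hi,amin=20):
    m=cv2.inRange(cv2.cvtColor(d['pixels'],cv2.COLOR_BGR2HSV),lo,hi)
    m=cv2.morphologyEx(m,cv2.MORPH_CLOSE,np.ones((3,3)))
    c,_=cv2.findContours(m,cv2.RETR_EXTERNAL,cv2.CHAIN_APPROX_NONE)
    return [x for x in c if cv2.contourArea(x)>amin]
def circ(d,c,z):
    P=np.array([ray(d,u,v,z)[:2] for u,v in c[:,0]]);(x,y),r=cv2.minEnclosingCircle((P*1000).astype(np.float32));return round(x),round(y),round(r,1),P
E
python3 - <<'E'
from h import *
d=load('w1')
for c in blobs(d,(5,90,60),(25,255,255)):
    (u,v),r=cv2.minEnclosingCircle(c)
    if v>230 or r>25: continue
    print('px',round(u),round(v),round(r),{z:circ(d,c,z)[:3] for z in(0.006,.012,.022)})
    if abs(u-200)<10 and abs(v-176)<10:
        P=circ(d,c,.012)[3]*1000;q=P-P.mean(0);a=np.arctan2(q[:,1],q[:,0]);R=np.hypot(*q.T)
        print('nut corner phase deg',np.degrees(np.angle(np.sum(R*np.exp(6j*a))))/6, cv2.minAreaRect(P.astype(np.float32)))
for c in blobs(d,(0,0,190),(180,60,255),300):
    (u,v),r=cv2.minEnclosingCircle(c)
    if abs(u-301)<20 and abs(v-102)<20: print('pot',u,v,r,circ(d,c,.085)[:3])
for n,u,v,z in [('valve',0,0,0),('bolthead',466/1.4,272/1.4,.009),('bolttop',475/1.4,289/1.4,.059),('bin',490/1.4,40/1.4,0),('bin',590/1.4,250/1.4,0),('bk',135/1.4,175/1.4,0),('bk',385/1.4,5/1.4,0)]: print(n,ray(d,u,v,z).round(3))
h=cv2.cvtColor(d['pixels'],cv2.COLOR_BGR2HSV);print(h[195:199,331:336].tolist())
E
```

```text
px 201 228 5 {0.006: (331, -321, 7.6), 0.012: (333, -320, 7.6), 0.022: (337, -318, 7.4)}
px 421 215 17 {0.006: (646, -491, 26.5), 0.012: (645, -488, 26.1), 0.022: (643, -483, 25.6)}
pot 301.4645690917969 101.07086944580078 28.821714401245117 (567, -238, 34.8)
valve [0.288 0.094 0.   ]
bolthead [ 0.543 -0.385  0.009]
bolttop [ 0.541 -0.391  0.059]
bin [ 0.68  -0.191  0.   ]
bin [ 0.675 -0.44   0.   ]
bk [ 0.29  -0.104  0.   ]
bk [ 0.607 -0.109  0.   ]
[[[11, 145, 149], [11, 160, 118], [11, 152, 121], [11, 159, 122], [9, 153, 132]], [[10, 149, 116], [11, 139, 114], [12, 148, 117], [11, 149, 123], [11, 160, 123]], [[10, 134, 114], [10, 151, 118], [10, 147, 134], [10, 143, 143], [9, 149, 152]], [[12, 151, 110], [11, 153, 122], [12, 151, 144], [11, 152, 158], [10, 152, 164]]]
```

Run:
```python
from h import *
d=load('w1')
h=cv2.cvtColor(d['pixels'],cv2.COLOR_BGR2HSV);print('table',h[150,240],h[210,300],'nut',h[176,193:208].tolist())
for c in blobs(d,(5,95,100),(28,255,255)):
    (u,v),r=cv2.minEnclosingCircle(c)
    if v>225 or r>25: continue
    print('px',round(u),round(v),round(r),{z:circ(d,c,z)[:3] for z in(0.006,.012,.022)})
    if abs(u-200)<10 and abs(v-176)<10:
        P=circ(d,c,.012)[3]*1000;q=P-P.mean(0);a=np.arctan2(q[:,1],q[:,0]);R=np.hypot(*q.T)
        print('nut corner phase deg',np.degrees(np.angle(np.sum(R*np.exp(6j*a))))/6, cv2.minAreaRect(P.astype(np.float32)))
```

```text
table [ 12  87 117] [ 12 100  66] nut [[15, 118, 243], [18, 119, 249], [14, 124, 234], [14, 128, 179], [15, 126, 121], [12, 101, 106], [11, 99, 95], [12, 88, 101], [12, 101, 91], [10, 81, 88], [11, 104, 108], [13, 125, 192], [19, 116, 255], [23, 100, 255], [19, 119, 254]]
px 450 205 7 {0.006: (695, -502, 10.9), 0.012: (693, -498, 10.7), 0.022: (690, -493, 10.5)}
px 420 215 16 {0.006: (646, -490, 25.3), 0.012: (645, -487, 25.0), 0.022: (643, -482, 24.5)}
px 268 208 14 {0.006: (443, -350, 24.2), 0.012: (444, -349, 23.9), 0.022: (446, -347, 23.5)}
px 303 189 7 {0.006: (507, -354, 11.9), 0.012: (507, -352, 11.8), 0.022: (508, -350, 11.5)}
px 389 154 8 {0.006: (647, -376, 12.4), 0.012: (646, -375, 12.3), 0.022: (644, -372, 12.0)}
px 342 157 11 {0.006: (584, -341, 16.9), 0.012: (583, -340, 16.7), 0.022: (582, -337, 16.4)}
px 199 145 4 {0.006: (407, -211, 6.0), 0.012: (408, -211, 5.9), 0.022: (411, -212, 5.8)}
px 152 150 8 {0.006: (342, -179, 11.9), 0.012: (344, -180, 11.8), 0.022: (348, -181, 11.5)}
px 379 130 12 {0.006: (651, -335, 17.8), 0.012: (650, -334, 17.6), 0.022: (647, -332, 17.2)}
px 270 72 7 {0.006: (554, -180, 9.5), 0.012: (554, -181, 9.4), 0.022: (554, -182, 9.2)}
px 317 29 19 {0.006: (638, -168, 25.2), 0.012: (636, -169, 24.9), 0.022: (634, -170, 24.4)}
```

Request:
{"op": "carry_out", "data": {
  "motion": [
    [[-0.03,-0.025,-0.03],0],
    [[-0.052,-0.045,-0.06],0],
    [[-0.052,-0.045,-0.105],0],
    [[-0.052,-0.045,-0.15],0],
    [[-0.052,-0.045,-0.195],0],
    [[-0.052,-0.045,-0.22],0],
    [[-0.052,-0.045,-0.22],0],
    [[-0.052,-0.045,-0.22],0]
  ]
}}

```text
time: 3.9
position: [0.4489, -0.3415, 0.123]
tool_rot: [-3.026, 0.845, 0.0]
ft_force: [-0.4, -1.2, 0.6]
grip_width: 0.997
```

Run:
```python
from h import *
s=get_state();p=s['position'];print(p)
d=grab('wrist','w2');print('bush',proj(d,np.array((.446,-.347,.022))),'tcp',proj(d,p),'bolt',proj(d,np.array((.542,-.388,.059))),'nut',proj(d,np.array((.378,-.254,.012))))
```

```text
[ 0.44893659 -0.34153309  0.12297669]
bush [281.79802001 214.33406919] tcp [281.69573011 259.2647803 ] bolt [422.36213354 210.60683786] nut [156.70065375 161.12300895]
```

View pics/w2.png

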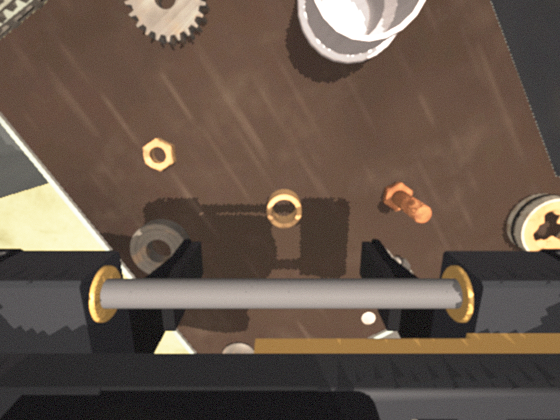

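This nearer view shows the bush at (284,208), the nut at (158,154) with clear corners, the bolt head at (399,196) with its shank top at (423,213), and the pot at (360,15).

Run:
```python
from h import *
d=load('w2')
g=cv2.cvtColor(d['pixels'],cv2.COLOR_BGR2HSV)
for c in blobs(d,(5,100,130),(28,255,255),60):
    (u,v),r=cv2.minEnclosingCircle(c)
    if v>235 or v<120 or r>45: continue
    print('px',round(u,1),round(v,1),round(r,1),cv2.boundingRect(c),{z:circ(d,c,z)[:3] for z in(0.012,.022)})
    if abs(u-158)<10:
        P=circ(d,c,.012)[3]*1000;H=cv2.convexHull(P.astype(np.float32));A=cv2.approxPolyDP(H,2.5,True)[:,0];e=np.roll(A,-1,0)-A
        print(A.round(),np.degrees(np.arctan2(e[:,1],e[:,0])).round(),np.hypot(*e.T).round(1))
print('bolttop',ray(d,423,213,.059).round(4),'head',ray(d,399,196,.009).round(4),'bush',ray(d,284,211,.022).round(4))
```

```text
px 546.4 226.1 18.8 (532, 210, 28, 33) {0.012: (644, -486, 16.8), 0.022: (639, -478, 16.2)}
px 282.8 208.0 20.2 (267, 188, 35, 41) {0.012: (448, -345, 18.6), 0.022: (449, -343, 18.0)}
px 408.0 203.8 26.5 (384, 182, 49, 42) {0.012: (544, -400, 25.0), 0.022: (542, -395, 24.1)}
px 158.4 153.3 17.9 (142, 137, 34, 35) {0.012: (383, -250, 15.3), 0.022: (387, -251, 14.8)}
[[ 389. -237.]
 [ 375. -237.]
 [ 368. -251.]
 [ 376. -263.]
 [ 392. -261.]
 [ 398. -251.]] [-179. -118.  -56.    5.   58.  123.] [13.9 15.2 14.3 16.  11.8 16.8]
bolttop [ 0.5416 -0.3899  0.059 ] head [ 0.5415 -0.3898  0.009 ] bush [ 0.4492 -0.3454  0.022 ]
```

Request:
{"op": "carry_out", "data": {
  "motion": [
    [[0,-0.004,-0.05],0],
    [[0,-0.004,-0.09],0],
    [[0,-0.004,-0.111],0],
    [[0,-0.004,-0.111],0],
    [[0,-0.004,-0.111],0]
  ],
  "grip": -1
}}

```text
time: 4.45
position: [0.4494, -0.3476, 0.0135]
tool_rot: [3.024, -0.848, 0.004]
ft_force: [0.7, -1.4, 0.1]
grip_width: 0.997
```

Request:
{"op": "carry_out", "data": {
  "motion": [
    [[0,0,0],0],
    [[0,0,0],0],
    [[0,0,0],0],
    [[0,0,0],0],
    [[0,0,0],0],
    [[0,0,0],0],
    [[0,0,0],0],
    [[0,0,0],0]
  ],
  "grip": 1,
  "squeeze": 25
}}

```text
time: 5.25
position: [0.4477, -0.3468, 0.0115]
tool_rot: [3.025, -0.849, -0.0]
ft_force: [-0.0, -0.4, -0.2]
grip_width: 0.36
```

Request:
{"op": "carry_out", "data": {
  "motion": [
    [[0,0,0.05],0],
    [[0,0,0.1],0],
    [[0.02,0.02,0.14],0],
    [[0.05,0.05,0.16],0],
    [[0.085,0.08,0.16],0],
    [[0.118,0.109,0.16],0],
    [[0.118,0.109,0.16],0],
    [[0.118,0.109,0.16],0],
    [[0.118,0.109,0.16],0]
  ]
}}

```text
time: 6.15
position: [0.5647, -0.2391, 0.1713]
tool_rot: [3.023, -0.851, -0.001]
ft_force: [-0.2, -0.5, 0.1]
grip_width: 0.333
```

```bash
cat > pot.py <<'E'
from h import *
import sys
f=sys.argv[1];s=get_state();p=s['position'];print(p,s['tool_rot'].round(3),s['grip_width'])
d=grab('wrist',f);u0,v0=proj(d,np.array((.566,-.238,.085)));print(u0,v0)
for c in blobs(d,(0,0,150),(180,70,255),300):
    (u,v),r=cv2.minEnclosingCircle(c)
    if abs(u-u0)<80 and abs(v-v0)<80: print(u,v,r,cv2.boundingRect(c),circ(d,c,.085)[:3])
E
python3 pot.py w3
```

```text
[ 0.56469697 -0.2390834   0.17132604] [ 3.023e+00 -8.510e-01 -1.000e-03] 0.33266088268405136
282.1884519056812 210.59460435945664
284.5 200.80120849609375 46.26023483276367 (243, 155, 83, 87) (571, -233, 38.2)
```

View pics/w3.png

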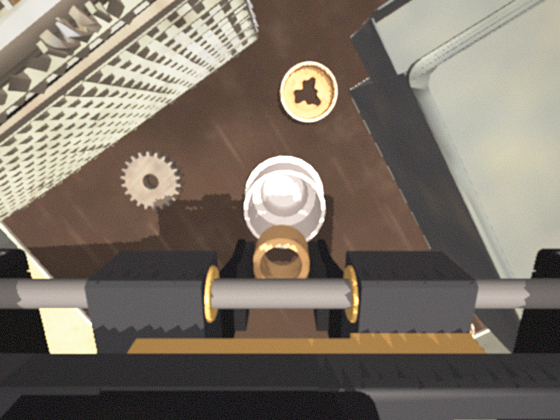

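Bush held at (283,258). The pot rim is centred at (285,203), about (0.570, -0.234).

Request:
{"op": "carry_out", "data": {
  "motion": [
    [[0.005,0.004,-0.03],0],
    [[0.005,0.004,-0.06],0],
    [[0.005,0.004,-0.079],0],
    [[0.005,0.004,-0.079],0],
    [[0.005,0.004,-0.079],0],
    [[0.005,0.004,-0.079],0]
  ]
}}

```text
time: 6.8
position: [0.5714, -0.2349, 0.0943]
tool_rot: [3.024, -0.85, 0.004]
ft_force: [0.4, -0.1, -0.3]
grip_width: 0.33
```

Request:
{"op": "carry_out", "data": {
  "motion": [
    [[0,0,0],0],
    [[0,0,0],0],
    [[0,0,0],0],
    [[0,0,0],0],
    [[0,0,0.03],0],
    [[0,0,0.08],0],
    [[0,0,0.08],0]
  ],
  "grip": 0
}}

```text
time: 7.5
position: [0.5744, -0.236, 0.1794]
tool_rot: [3.024, -0.849, 0.018]
ft_force: [0.9, -0.3, -0.9]
grip_width: 0.504
```

Run:
```python
from h import *
print(get_state()['position'],get_state()['tool_rot'])
```

```text
[ 0.57439988 -0.2359815   0.17943399] [ 3.02445081 -0.84893542  0.01795425]
```

Request:
{"op": "carry_out", "data": {
  "motion": [
    [[-0.008,-0.04,0],0],
    [[-0.016,-0.08,0],0],
    [[-0.024,-0.12,0],0],
    [[-0.029,-0.155,-0.01],0],
    [[-0.029,-0.155,-0.05],0],
    [[-0.029,-0.155,-0.06],0],
    [[-0.029,-0.155,-0.06],0]
  ]
}}

```text
time: 8.2
position: [0.5411, -0.3867, 0.1102]
tool_rot: [-3.023, 0.846, 0.007]
ft_force: [0.2, 0.4, -0.3]
grip_width: 0.501
```

Run:
```python
from h import *
s=get_state();print(s['position'],s['tool_rot'],s['joint_positions'].round(2))
d=grab('wrist','w4');print(proj(d,np.array((.5415,-.39,.059))))
for c in blobs(d,(3,110,110),(28,255,255),60):
    (u,v),r=cv2.minEnclosingCircle(c)
    if 120<v<260 and r<50: print(u,v,r,cv2.boundingRect(c),cv2.fitEllipse(c))
cv2.imwrite('pics/w4c.png',cv2.resize(d['pixels'][:300,130:530],None,fx=2,fy=2))
```

```text
[ 0.54114508 -0.38667072  0.11021031] [-3.02339397  0.84640376  0.00697473] [ 0.03  0.51  0.75  1.56 -0.37  1.21  0.3 ]
[284.72552954 231.09779048]
284.0 218.0 23.19492530822754 (269, 195, 30, 47) ((283.7732238769531, 216.38502502441406), (27.500228881835938, 47.34625244140625), 0.01983901858329773)
28.5 168.5 9.300638198852539 (20, 160, 18, 17) ((28.572864532470703, 168.11441040039062), (14.001086235046387, 18.296476364135742), 127.40909576416016)
32.5 166.5 21.50591278076172 (12, 150, 42, 36) ((31.218416213989258, 167.44049072265625), (31.953413009643555, 38.57145309448242), 104.43463134765625)
```

View pics/w4c.png

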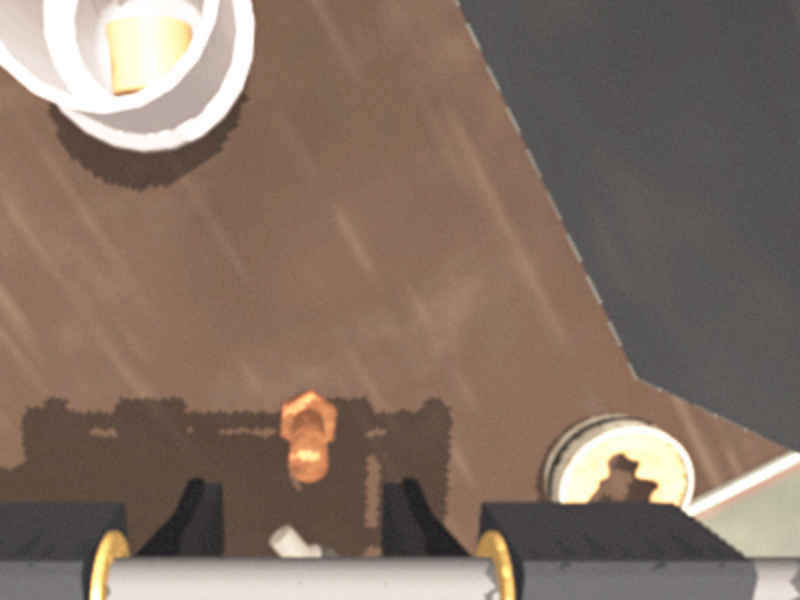

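The bush is inside the pot, seen at crop (148,50). The bolt stands between the jaws at crop (308,465), 12 cm ahead of the pot.

Request:
{"op": "carry_out", "data": {
  "motion": [
    [[0,0,-0.04],0],
    [[0,0,-0.07],0],
    [[0,0,-0.082],0],
    [[0,0,-0.082],0],
    [[0,0,-0.082],0]
  ]
}}

```text
time: 8.75
position: [0.5432, -0.3893, 0.0327]
tool_rot: [3.024, -0.847, 0.004]
ft_force: [-0.2, -0.3, -0.4]
grip_width: 0.499
```

Request:
{"op": "carry_out", "data": {
  "motion": [
    [[0,0,0],0],
    [[0,0,0],0],
    [[0,0,0],0],
    [[0,0,0],0],
    [[0,0,0],0],
    [[0,0,0],0],
    [[0,0,0],0]
  ],
  "grip": 1
}}

```text
time: 9.45
position: [0.542, -0.389, 0.0309]
tool_rot: [3.025, -0.848, 0.001]
ft_force: [-0.2, 0.1, 1.5]
grip_width: 0.154
```

Request:
{"op": "carry_out", "data": {
  "motion": [
    [[0,0,0.05],0],
    [[0,0,0.1],0],
    [[0.005,0.02,0.13],0],
    [[0.014,0.06,0.13],0],
    [[0.022,0.1,0.13],0],
    [[0.029,0.14,0.13],0],
    [[0.029,0.155,0.13],0],
    [[0.029,0.155,0.13],0],
    [[0.029,0.155,0.13],0],
    [[0.029,0.155,0.09],0],
    [[0.029,0.155,0.062],0],
    [[0.029,0.155,0.062],0],
    [[0.029,0.155,0.062],0],
    [[0.029,0.155,0.062],0]
  ]
}}

```text
time: 10.85
position: [0.5716, -0.2357, 0.0945]
tool_rot: [3.023, -0.851, 0.005]
ft_force: [0.7, 0.7, -0.3]
grip_width: 0.151
```

Request:
{"op": "carry_out", "data": {
  "motion": [
    [[0,0,0],0],
    [[0,0,0],0],
    [[0,0,0],0],
    [[0,0,0],0],
    [[0,0,0.03],0],
    [[0,0,0.07],0],
    [[-0.04,-0.003,0.09],0.03],
    [[-0.085,-0.006,0.09],0.06],
    [[-0.13,-0.01,0.09],0.06],
    [[-0.175,-0.014,0.07],0.06],
    [[-0.188,-0.0155,0.03],0.06],
    [[-0.188,-0.0155,0.01],0.06],
    [[-0.188,-0.0155,0.01],0.06],
    [[-0.188,-0.0155,0.01],0.06]
  ],
  "grip": 0.1
}}

```text
time: 12.25
position: [0.3833, -0.2495, 0.1033]
tool_rot: [3.048, -0.757, 0.001]
ft_force: [-0.3, -1.5, 0.3]
grip_width: 0.448
```

Run:
```python
from h import *
s=get_state();print(s['position'],s['tool_rot'],s['joint_positions'].round(2),s['grip_width'])
r=s['tool_rot'];print('az',np.degrees(2*np.arctan2(r[1],r[0])))
d=grab('wrist','w5')
for c in blobs(d,(5,100,130),(30,255,255),60):
    (u,v),r=cv2.minEnclosingCircle(c)
    if 150<v<260 and abs(u-280)<60:
        P=circ(d,c,.012)[3]*1000;H=cv2.convexHull(P.astype(np.float32));A=cv2.approxPolyDP(H,2.,True)[:,0];e=np.roll(A,-1,0)-A
        print(u,v,r,circ(d,c,.012)[:3],np.degrees(np.arctan2(e[:,1],e[:,0])).round(),np.hypot(*e.T).round(1))
cv2.imwrite('pics/w5b.png',d['pixels'])
```

```text
[ 0.38328016 -0.24952272  0.10325453] [ 3.04837609e+00 -7.57315553e-01  7.83542417e-04] [-0.33 -0.02  0.85  2.08  0.02  1.07  0.03] 0.4484275436573345
az -27.903363444536375
279.5 210.03846740722656 17.0458927154541 (382, -248, 14.7) [-173. -119.  -59.    2.   63.  116.] [14.9 13.8 13.6 14.3 13.8 14.2]
```

View pics/w5.png

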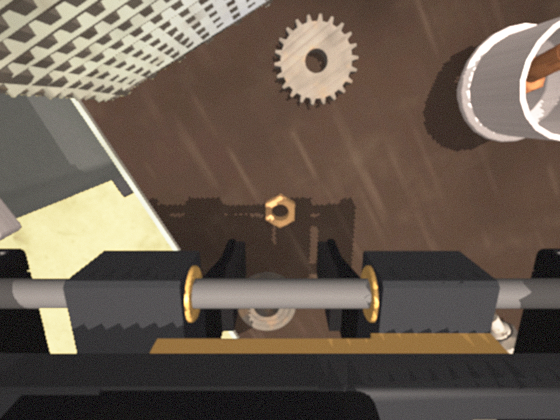

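The bolt is inside the pot at (540,75). The nut is at (279,210) with its flats square to the jaws.

Request:
{"op": "carry_out", "data": {
  "motion": [
    [[-0.001,0.001,-0.04],0],
    [[-0.001,0.001,-0.08],0],
    [[-0.001,0.001,-0.098],0],
    [[-0.001,0.001,-0.098],0],
    [[-0.001,0.001,-0.098],0]
  ]
}}

```text
time: 12.8
position: [0.3831, -0.249, 0.0057]
tool_rot: [3.048, -0.756, 0.002]
ft_force: [-0.5, -0.8, 0.5]
grip_width: 0.452
```

Request:
{"op": "carry_out", "data": {
  "motion": [
    [[0,0,0],0],
    [[0,0,0],0],
    [[0,0,0],0],
    [[0,0,0],0],
    [[0,0,0],0],
    [[0,0,0],0],
    [[0,0,0],0]
  ],
  "grip": 1
}}

```text
time: 13.5
position: [0.3829, -0.2485, 0.0056]
tool_rot: [-3.049, 0.757, -0.003]
ft_force: [-0.4, 0.2, 7.2]
grip_width: 0.268
```

Request:
{"op": "carry_out", "data": {
  "motion": [
    [[0,0,0.05],0],
    [[0,0,0.1],0],
    [[0.03,0.003,0.14],0],
    [[0.07,0.005,0.14],0],
    [[0.11,0.008,0.14],0],
    [[0.15,0.011,0.14],0],
    [[0.18,0.014,0.14],0],
    [[0.188,0.0145,0.14],0],
    [[0.188,0.0145,0.14],0],
    [[0.188,0.0145,0.14],0]
  ]
}}

```text
time: 14.5
position: [0.5682, -0.2346, 0.1444]
tool_rot: [3.048, -0.76, -0.002]
ft_force: [-0.3, -0.3, -0.5]
grip_width: 0.271
```

```bash
python3 pot.py w6
```

```text
[ 0.5682034  -0.23463941  0.14444464] [ 3.048e+00 -7.600e-01 -2.000e-03] 0.2705628532781767
280.9459423134939 228.78455935166969
278.2096862792969 296.5 62.372310638427734 (216, 283, 125, 26) (536, -289, 49.0)
284.2105407714844 216.1052703857422 50.37554168701172 (238, 166, 91, 83) (572, -231, 37.6)
```

View pics/w6.png

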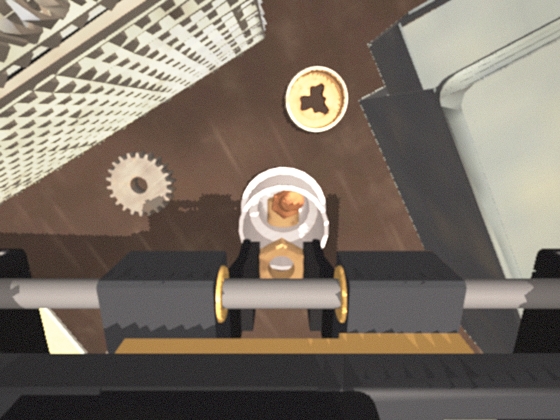

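The nut is held over the pot at (282,262), with the bolt and bush visible inside at (286,205).

Request:
{"op": "carry_out", "data": {
  "motion": [
    [[0.002,0,-0.03],0],
    [[0.002,0,-0.052],0],
    [[0.002,0,-0.052],0],
    [[0.002,0,-0.052],0],
    [[0.002,0,-0.052],0]
  ]
}}

```text
time: 15.05
position: [0.5723, -0.2345, 0.0943]
tool_rot: [-3.048, 0.759, -0.004]
ft_force: [0.0, -0.3, -0.1]
grip_width: 0.268
```

Request:
{"op": "carry_out", "data": {
  "motion": [
    [[0,0,0],0],
    [[0,0,0],0],
    [[0,0,0],0],
    [[0,0,0],0],
    [[0,0,0.03],0],
    [[0,0,0.08],0],
    [[-0.04,0,0.12],0],
    [[-0.06,0,0.12],0],
    [[-0.06,0,0.12],0],
    [[-0.06,0,0.12],0]
  ],
  "grip": -1
}}

```text
time: 16.05
position: [0.512, -0.2334, 0.2128]
tool_rot: [-3.047, 0.757, -0.002]
ft_force: [0.0, 0.9, 0.1]
grip_width: 0.988
```

```bash
python3 pot.py w7; python3 -c "
from h import *
d=load('w7');u,v=proj(d,np.array((.57,-.234,.085))).astype(int);print(u,v)
cv2.imwrite('pics/w7c.png',cv2.resize(d['pixels'][max(v-75,0):v+75,u-100:u+100],None,fx=4,fy=4,interpolation=2))"
```

```text
[ 0.51201528 -0.23337326  0.21282444] [-3.047e+00  7.570e-01 -2.000e-03] 0.9876771088496756
335.57824814247704 177.2032687858673
333.56317138671875 172.02561950683594 41.552696228027344 (295, 132, 80, 81) (565, -234, 38.9)
337 171
```

View pics/w7c.png

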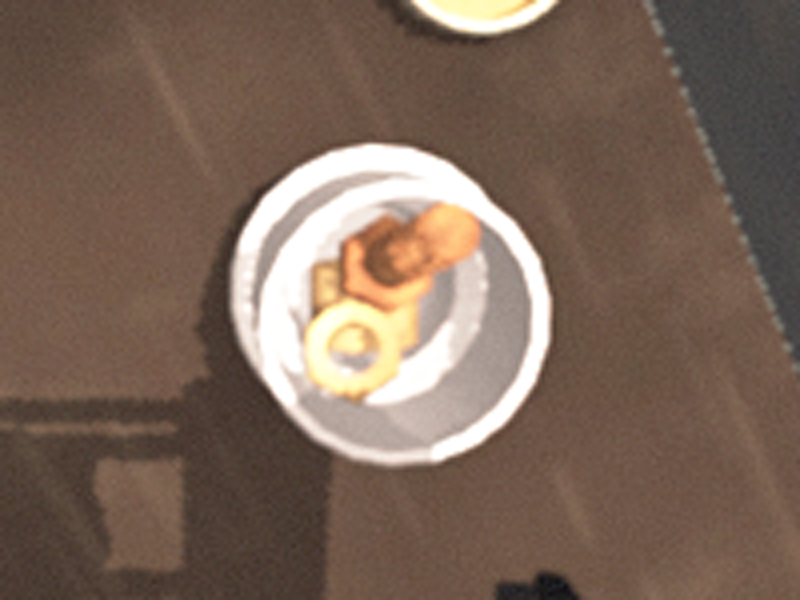

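All three parts are inside the pot: bolt at crop (410,250), nut at (350,350) and the bush under them. The rim is centred at crop (404,321).

```bash
python3 -c "
from h import *
d=load('w7');print(ray(d,338,176.25,.085), get_state()['position'])"
```

```text
[ 0.56833542 -0.23823624  0.085     ] [ 0.51236286 -0.23302169  0.21234744]
```

Request:
{"op": "carry_out", "data": {
  "motion": [
    [[0.02,0,0],-0.13],
    [[0.04,-0.002,0],-0.26],
    [[0.057,-0.003,0],-0.39],
    [[0.057,-0.003,0],-0.52],
    [[0.057,-0.003,-0.02],-0.65],
    [[0.057,-0.003,-0.06],-0.65],
    [[0.057,-0.003,-0.08],-0.65],
    [[0.057,-0.003,-0.08],-0.65],
    [[0.057,-0.003,-0.08],-0.65]
  ]
}}

```text
time: 17.0
position: [0.5692, -0.2367, 0.1321]
tool_rot: [2.647, -1.69, -0.001]
ft_force: [-0.1, 0.2, 0.9]
grip_width: 1.004
```

```bash
python3 pot.py w8 ; python3 -c "
from h import *
print(get_state()['joint_positions'].round(2))
d=load('w8');p=d['pixels'].copy()
cv2.imwrite('pics/w8b.png',p)"
```

```text
[ 0.56920687 -0.23671614  0.13208033] [ 2.647e+00 -1.690e+00 -1.000e-03] 1.0039917248480916
282.4286258272938 233.50704407460648
281.0 297.0 181.06915283203125 (100, 283, 363, 26) (515, -261, 134.3)
284.3779296875 220.4530029296875 54.74256134033203 (237, 166, 96, 110) (574, -236, 39.8)
[-0.39  0.43  0.95  1.68 -0.37  1.22 -0.5 ]
```

View pics/w8b.png

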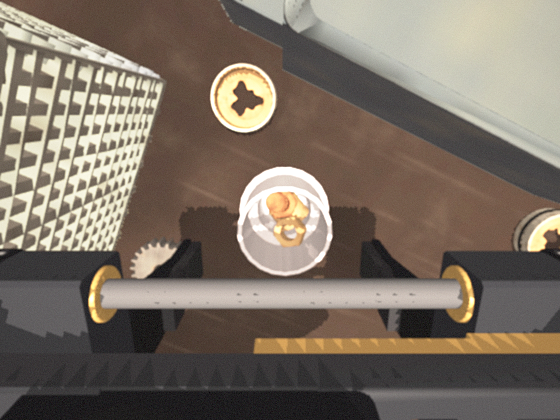

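The pot rim sits centred between the jaws at (284,231), with all three parts in it.

Request:
{"op": "carry_out", "data": {
  "motion": [
    [[0,0,-0.04],0],
    [[0,0,-0.07],0],
    [[0,0,-0.09],0],
    [[0,0,-0.09],0],
    [[0,0,-0.09],0],
    [[0,0,-0.09],0]
  ]
}}

```text
time: 17.65
position: [0.5704, -0.2376, 0.0448]
tool_rot: [-2.647, 1.691, -0.006]
ft_force: [-0.1, 0.2, -0.2]
grip_width: 1.005
```

Request:
{"op": "carry_out", "data": {
  "motion": [
    [[0,0,0],0],
    [[0,0,0],0],
    [[0,0,0],0],
    [[0,0,0],0],
    [[0,0,0],0],
    [[0,0,0],0],
    [[0,0,0],0]
  ],
  "grip": 1,
  "squeeze": 45
}}

```text
time: 18.35
position: [0.5698, -0.2381, 0.0436]
tool_rot: [2.647, -1.692, 0.005]
ft_force: [3.1, -3.8, 5.8]
grip_width: 0.763
```

Request:
{"op": "carry_out", "data": {
  "motion": [
    [[0,0,0.03],0],
    [[0,0,0.06],0],
    [[0,0,0.1],0],
    [[0,0,0.14],0],
    [[0,0,0.18],0],
    [[0,0,0.22],0],
    [[0,0,0.26],0],
    [[0,0,0.29],0],
    [[0,0,0.3],0],
    [[0,0,0.3],0],
    [[0,0,0.3],0]
  ]
}}

```text
time: 19.45
position: [0.5679, -0.2357, 0.3398]
tool_rot: [2.647, -1.69, -0.007]
ft_force: [0.9, 0.9, -4.6]
grip_width: 0.758
```

Run:
```python
from h import *
s=get_state();print(s['position'],s['tool_rot'],s['joint_positions'].round(2),s['grip_width'],s['ft_force'])
d=load('top0');h=cv2.cvtColor(d['pixels'],cv2.COLOR_BGR2HSV)
c=d['pixels'][205:250,150:200]
for r in cv2.cvtColor(c,cv2.COLOR_BGR2GRAY)[::2,::2]: print(*['%3d'%x for x in r])
```

```text
[ 0.56792025 -0.23566131  0.33983928] [ 2.64722291 -1.69042268 -0.00743378] [-0.42  0.32  1.02  1.37 -0.27  1.6  -0.57] 0.7584808479442184 [ 0.86378923  0.94705581 -4.56450143]
 45  47  66 112 151 129  81  53  50  48  46  46  49  48  46  45  46  48  95 140 124 145 134 134 133
 61 108 132 113  73  50  48  50  49  48  47  47  48  46  46  46  48  51  92 124 132 149 136 148 132
 88  96  63  45  43  43  45  47  48  48  46  45  44  43  44  46  48  50  99 131 119 141 147 147 137
 50  44  42  42  44  43  44  45  45  46  46  45  44  42  45  46  47  48 119 141 125 133 130 138 140
 43  42  41  40  42  42  42  44  45  45  44  44  42  42  43  46  47  52 126 125 132 147 126 139 137
 42  44  40  39  40  41  42  46  45  43  43  42  42  41  42  46  46  54 129 118 142 143 135 144 141
 41  40  38  38  39  39  41  43  57  77  46  43  43  42  43  44  45  53 122 106 135 151 138 139 134
 41  38  38  38  39  40  42  66 202 232 121  92 137 145 123  92  58  57 126 110 138 147 141 136 133
 40  40  39  39  39  39  40  95 238 247 194 168 209 205 202 199 168 106 133 113 137 133 142 148 152
 40  39  38  38  38  39
[... 676 characters left out ...]

 72  67  66  64  77 213 243 203 107 136 187 192 197 225 248 226 235 201 114 107 133 147 159 147 141
193 187 183 181 176 184 193 189 180 180 181 187 214 232 230 192 191 164 164 165 165 160 165 163 161
218 217 216 214 214 215 217 219 222 221 220 219 219 219 218 217 217 218 220 219 219 219 218 219 219
221 221 221 221 220 221 222 223 223 223 223 222 222 222 223 223 224 224 225 224 225 226 225 224 225
221 222 221 221 221 222 223 223 224 224 224 223 223 224 224 224 224 225 225 225 226 225 225 224 224
222 222 222 222 222 223 224 225 224 225 224 224 224 225 225 225 225 225 225 224 224 225 224 223 223
222 222 222 223 223 224 225 225 225 225 224 225 224 225 225 225 225 225 224 224 223 223 222 222 222
```

Request:
{"op": "carry_out", "data": {
  "motion": [
    [[0.005,0.03,0],0.07],
    [[0.01,0.07,0],0.15],
    [[0.015,0.11,0],0.23],
    [[0.015,0.15,0],0.31],
    [[0.015,0.19,0],0.4],
    [[0.01,0.23,0],0.48],
    [[0,0.27,0],0.57],
    [[-0.01,0.31,0],0.65],
    [[-0.02,0.35,0],0.74],
    [[-0.035,0.385,0],0.82],
    [[-0.05,0.42,0],0.91],
    [[-0.07,0.45,0],0.99],
    [[-0.09,0.475,0],1.07],
    [[-0.11,0.495,0],1.134],
    [[-0.11,0.495,0],1.134],
    [[-0.11,0.495,0],1.134],
    [[-0.11,0.495,0],1.134]
  ]
}}

```text
time: 21.15
position: [0.4589, 0.2569, 0.3412]
tool_rot: [3.139, -0.008, -0.002]
ft_force: [-0.1, -0.5, -4.0]
grip_width: 0.764
```

Run:
```python
from h import *
s=get_state();print(s['position'],s['tool_rot'],s['joint_positions'].round(2),s['grip_width'],s['ft_force'])
d=grab('wrist','w9');print('ring',proj(d,np.array((.457,.359,.125))),'green',proj(d,np.array((.75,-.054,.1))))
for x in (.3,.4,.5,.6): print('bask',x,proj(d,np.array((x,.3,.219))))
```

```text
[0.45892905 0.25688254 0.34122706] [ 3.13938064e+00 -7.81674013e-03 -2.26258290e-03] [-1.13  0.01  0.58  1.57 -0.01  1.56 -0.56] 0.7637932014401296 [-0.12169698 -0.48103319 -4.01330756]
ring [278.5684058   89.00126046] green [470.94687623 373.7562934 ]
bask 0.3 [ 99.7629831  154.15400305]
bask 0.4 [213.35797321 153.57533539]
bask 0.5 [327.14157078 152.99570694]
bask 0.6 [441.11424594 152.41511531]
```

View pics/w9.png

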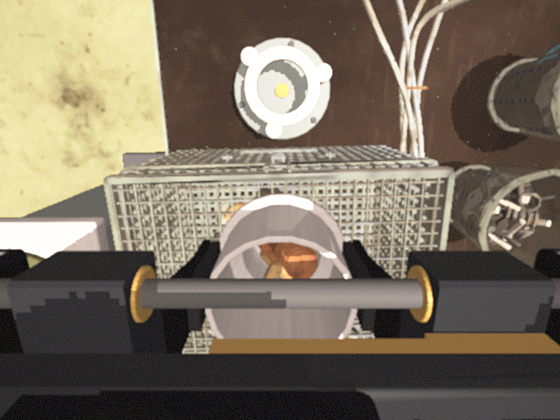

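The wrist view shows the non-green rinse stand at (282,88): a white ring with three ears at (250,57), (322,72) and (275,128). The pot is held over the basket with its parts still inside. This is picture 12, so I'll work numerically from here.

```bash
cat > ring.py <<'E'
from h import *
import sys
d=load(sys.argv[1]);z=float(sys.argv[2]);u0,v0=map(float,sys.argv[3:5])
g=cv2.cvtColor(d['pixels'],cv2.COLOR_BGR2GRAY)
for th in (190,210,225,240):
    m=(g>th).astype(np.uint8)*255
    C,H=cv2.findContours(m,cv2.RETR_CCOMP,cv2.CHAIN_APPROX_NONE)
    for c,h in zip(C,H[0]):
        (u,v),r=cv2.minEnclosingCircle(c)
        if abs(u-u0)<25 and abs(v-v0)<25 and r>18:
            P=(np.array([ray(d,*q[0],z)[:2] for q in c])*1000).astype(np.float32)
            A=np.c_[2*P,np.ones(len(P))];s=np.linalg.lstsq(A,(P**2).sum(1),rcond=None)[0];R=(s[2]+s[0]**2+s[1]**2)**.5
            rs=np.hypot(*(P-s[:2]).T).std()
            print(th,'hole' if h[3]>=0 else 'outer',len(c),(round(u),round(v),round(r)),'lsq',s[:2].round(1),R.round(1),rs.round(1),'enc',[np.round(x,1) for x in cv2.minEnclosingCircle(P)])
E
python3 ring.py w9 .125 282 88
```

```text
190 outer 356 (281, 86, 53) lsq [463.4 360. ] 50.5 4.0 enc [array([460.6, 361.2]), np.float64(56.6)]
190 hole 162 (283, 86, 28) lsq [461.2 361.8] 24.2 6.0 enc [array([460.7, 361.6]), np.float64(29.0)]
210 outer 319 (281, 86, 53) lsq [464.1 360.1] 49.2 4.1 enc [array([460.6, 361.4]), np.float64(56.5)]
210 hole 194 (282, 86, 28) lsq [461.8 362.6] 24.4 6.1 enc [array([460.7, 361.6]), np.float64(29.2)]
225 outer 313 (281, 85, 53) lsq [464.1 360.2] 49.0 4.1 enc [array([460.8, 361.7]), np.float64(56.2)]
225 hole 201 (283, 86, 28) lsq [462.3 362.8] 24.5 6.2 enc [array([460.9, 361.7]), np.float64(29.3)]
240 outer 325 (281, 86, 52) lsq [463.5 361.1] 46.3 4.7 enc [array([461. , 361.5]), np.float64(56.1)]
240 hole 153 (282, 86, 28) lsq [460.8 361.6] 29.0 0.3 enc [array([460.8, 361.6]), np.float64(29.6)]
```

Run:
```python
from h import *
d=load('w9');p=np.array([.4589,.2569,.3412])
g=cv2.cvtColor(d['pixels'],cv2.COLOR_BGR2GRAY)
for z in (.041,.0425,.0445):
  print(z,'rim far outer',proj(d,p+[0,.033,z]).round(1),'inner',proj(d,p+[0,.030,z]).round(1),'collar',proj(d,p+[0,.0375,z-.05]).round(1),'lr',proj(d,p+[-.033,0,z]).round(),proj(d,p+[.033,0,z]).round())
for u in (275,283,290): print(u,g[182:225,u].tolist())
print(g[262,195:225].tolist(),g[262,345:375].tolist())
```

```text
0.041 rim far outer [279.4 229.3] inner [279.4 236.3] collar [279.8 189.5] lr [203. 301.] [356. 301.]
0.0425 rim far outer [279.3 230.6] inner [279.4 237.7] collar [279.8 190.1] lr [203. 303.] [357. 303.]
0.0445 rim far outer [279.3 232.4] inner [279.4 239.6] collar [279.8 191. ] lr [201. 306.] [358. 306.]
275 [204, 174, 142, 172, 196, 158, 103, 86, 84, 89, 86, 120, 187, 251, 255, 255, 255, 255, 255, 255, 255, 255, 237, 166, 153, 152, 155, 154, 153, 158, 154, 154, 159, 158, 152, 155, 154, 159, 156, 159, 157, 158, 159]
283 [203, 165, 136, 162, 187, 185, 186, 187, 178, 161, 140, 153, 199, 252, 255, 255, 255, 255, 255, 255, 255, 255, 237, 171, 157, 164, 160, 162, 164, 163, 162, 161, 162, 160, 161, 160, 160, 158, 164, 161, 166, 160, 160]
290 [155, 103, 115, 160, 184, 194, 202, 195, 153, 103, 94, 136, 197, 250, 255, 255, 255, 255, 255, 255, 255, 255, 246, 179, 162, 158, 160, 158, 158, 157, 163, 163, 166, 163, 161, 161, 161, 164, 161, 165, 160, 161, 162]
[27, 29, 21, 5, 27, 31, 35, 24, 39, 27, 22, 32, 34, 36, 35, 36, 36, 30, 25, 26, 61, 98, 130, 141, 151, 175, 198, 208, 206, 209] [103, 58, 37, 27, 37, 24, 29, 31, 33, 27, 35, 38, 24, 39, 31, 39, 26, 35, 24, 27, 17, 27, 22, 23, 22, 24, 19, 6, 16, 29]
```

Run:
```python
from h import *
d=load('w9');p=np.array([.4589,.2569,.3412])
g=cv2.cvtColor(d['pixels'],cv2.COLOR_BGR2GRAY)
for u in (270,279,287): print(u,g[222:258,u].tolist())
for dz in(0,.002):
  for dy in (-.003,0):print(dz,dy,[proj(d,p+[0,dy+r,z+dz])[1].round(1) for r,z in((.033,.0425),(.03,.0425),(.0375,-.0065),(.0375,-.0125),(.033,-.0055))])
for v in (180,185,190,195,200,205,210,215,220,225,230): print(v,''.join('#' if x>240 else '+' if x>180 else '-' if x>120 else '.' for x in g[v,195:370:2]))
```

```text
270 [158, 158, 153, 162, 158, 157, 156, 151, 147, 149, 146, 148, 146, 157, 182, 207, 208, 205, 204, 199, 153, 98, 73, 70, 84, 92, 101, 100, 100, 95, 98, 98, 105, 110, 111, 106]
279 [162, 157, 162, 161, 159, 163, 162, 157, 153, 151, 149, 151, 151, 157, 188, 211, 209, 209, 207, 198, 157, 103, 97, 100, 102, 99, 99, 94, 93, 87, 90, 92, 90, 91, 95, 97]
287 [160, 162, 156, 164, 160, 161, 160, 159, 152, 149, 149, 148, 147, 156, 198, 213, 211, 208, 204, 193, 154, 114, 106, 107, 111, 97, 102, 109, 108, 108, 107, 103, 112, 120, 139, 155]
0 -0.003 [np.float64(237.7), np.float64(244.6), np.float64(195.9), np.float64(193.2), np.float64(204.4)]
0 0 [np.float64(230.6), np.float64(237.7), np.float64(190.5), np.float64(188.0), np.float64(199.1)]
0.002 -0.003 [np.float64(239.6), np.float64(246.6), np.float64(196.9), np.float64(194.1), np.float64(205.4)]
0.002 0 [np.float64(232.4), np.float64(239.6), np.float64(191.4), np.float64(188.8), np.float64(200.0)]
180 +----------------------------------------------++-++---+++-+++++++++++++-++++++-++++++-+
185 -++-+++--+++.--.-+-.---.--------------++-+---------
[... 174 characters left out ...]
#########+++-+++-++++++++++++++++-++++++-+---+--+
200 ---------------+++++++++++++++###########################+-+++-.-++-++---+--++--++--++++
205 ++++++++++++-++++-++-+++-+###########++---------+##########++-----+.++..--..+-.-+-.-+-+-
210 ..++-+++-.++++++-++++-++++++++--------------------------+++++++++-+---++++++++++++++++++
215 ---+-+++----+++-+++-++++++------------------------------------+++++-++---+--++-++++++-++
220 ++++++-++++--+++++++++-------------------------------------------+++++-.--.-+-.++..-+---
225 -..-------------++++-----------------------------------------------++++--+++++-++--++--+
230 ----+-+-+..++-++++---------------------------------------------------++++-++++-++++++--+
```

Request:
{"op": "carry_out", "data": {
  "motion": [
    [[0.001,0.03,0],0],
    [[0.002,0.07,0],0],
    [[0.002,0.1,0],0],
    [[0.002,0.107,0],0],
    [[0.002,0.107,-0.01],0],
    [[0.002,0.107,-0.05],0],
    [[0.002,0.107,-0.09],0],
    [[0.002,0.107,-0.13],0],
    [[0.002,0.107,-0.155],0],
    [[0.002,0.107,-0.16],0],
    [[0.002,0.107,-0.16],0],
    [[0.002,0.107,-0.16],0],
    [[0.002,0.107,-0.16],0]
  ]
}}

```text
time: 22.5
position: [0.4621, 0.3656, 0.1847]
tool_rot: [-3.139, 0.006, -0.004]
ft_force: [-0.4, 0.3, -3.3]
grip_width: 0.76
```

Run:
```python
from h import *
s=get_state();print(s['position'],s['tool_rot'],s['joint_positions'].round(2),s['grip_width'],s['ft_force'])
d=grab('wrist','w10');g=cv2.cvtColor(d['pixels'],cv2.COLOR_BGR2GRAY)
p=s['position']
c=np.array([.4608,.3616,.125])
print('far ring edge',proj(d,c+[0,.042,0]),'ears',[proj(d,c+[.057*np.cos(a),.057*np.sin(a),0]).round() for a in np.radians([0,60,120])])
print('collar edge',proj(d,p+[0,.0352,-.0065]),proj(d,p+[0,.0307,-.0055]))
for v in range(100,245,4): print(v,''.join('#' if x>240 else '+' if x>180 else '-' if x>120 else '.' for x in g[v,160:400:3]))
```

```text
[0.46205902 0.36563085 0.18469874] [-3.1390872   0.00550186 -0.00413254] [-1.17  0.22  0.53  1.68 -0.12  1.26 -0.62] 0.7604804653929162 [-0.35871733  0.34813173 -3.3348511 ]
far ring edge [278.0797737  172.25226288] ears [array([356., 229.]), array([319., 162.]), array([237., 162.])]
collar edge [279.89469662 194.6787436 ] [279.93388302 203.17059879]
100 ................................................................................
104 ................................................................................
108 ................................................................................
112 ................................................................................
116 ................................................................................
120 ................................................................................
124 ................................................................................
128 ................................................................................
132 ...............................................................
[... 1697 characters left out ...]
++++-...............
216 ..................----++-++++------------------------++++-++++++................
220 ...................--++++++----------------------------+++-++--.................
224 ...................-.+++++------------------------------+++++...................
228 .....................++++--------------------------------+++-...................
232 ....................-+++----------------------------------+++...................
236 ....................-++-------------+-+++++++--------------++-..................
240 ....................++----------++++++++++++++++++---------++-..................
244 ....................-+------++++++--.........--++++++-------+...................
```

Request:
{"op": "carry_out", "data": {
  "motion": [
    [[-0.001,-0.0025,0],0],
    [[-0.001,-0.0025,-0.01],0],
    [[-0.001,-0.0025,-0.015],0],
    [[-0.001,-0.0025,-0.02],0],
    [[-0.001,-0.0025,-0.025],0],
    [[-0.001,-0.0025,-0.03],0],
    [[-0.001,-0.0025,-0.035],0],
    [[-0.001,-0.0025,-0.035],0],
    [[-0.001,-0.0025,-0.035],0]
  ]
}}

```text
time: 23.45
position: [0.4598, 0.3627, 0.1475]
tool_rot: [3.141, -0.005, 0.0]
ft_force: [1.1, -0.1, -3.3]
grip_width: 0.758
```

Request:
{"op": "carry_out", "data": {
  "motion": [
    [[0,0,-0.004],0],
    [[0,0,-0.008],0],
    [[0,0,-0.012],0],
    [[0,0,-0.012],0],
    [[0,0,-0.012],0]
  ]
}}

```text
time: 23.95
position: [0.46, 0.3629, 0.1364]
tool_rot: [-3.141, 0.005, -0.0]
ft_force: [-1.3, -1.4, 3.7]
grip_width: 0.762
```

Request:
{"op": "carry_out", "data": {
  "motion": [
    [[0,0,-0.004],0],
    [[0,0,-0.008],0],
    [[0,0,-0.012],0],
    [[0,0,-0.016],0],
    [[0,0,-0.016],0],
    [[0,0,-0.016],0]
  ],
  "grip": 1,
  "squeeze": 60
}}

```text
time: 24.55
position: [0.4601, 0.3629, 0.1205]
tool_rot: [-3.141, 0.005, -0.001]
ft_force: [-1.6, -2.5, 7.6]
grip_width: 0.761
```

Request:
{"op": "carry_out", "data": {
  "motion": [
    [[0,0,-0.002],0],
    [[0,0,-0.004],0],
    [[0,0,-0.005],0],
    [[0,0,-0.005],0],
    [[0,0,-0.005],0]
  ]
}}

```text
time: 25.05
position: [0.4601, 0.363, 0.1183]
tool_rot: [-3.139, 0.005, 0.001]
ft_force: [-6.1, -5.7, 22.6]
grip_width: 0.757
```

Run:
```python
from h import *
d=grab('wrist','w11');g=cv2.cvtColor(d['pixels'],cv2.COLOR_BGR2GRAY)
s=get_state();p=s['position'];print(p,s['ft_force'],s['torque'],s['tool_rot'])
c=np.array([.4608,.3603,0])
for z in(.105,.107,.11,.125): print(z,'far ring edge',proj(d,c+[0,.042,z])[1].round(1))
for dz in (0,.002,.004): print(dz,'collar far',proj(d,p+[0,.0352,-.0065+dz])[1].round(1),'rim',proj(d,p+[0,.0307,.0425+dz])[1].round(1),proj(d,p+[0,.0277,.0425+dz])[1].round(1))
for u in (274,280,286): print(u,g[150:250:2,u].tolist())
for v in range(160,240,4): print(v,''.join('#' if x>240 else '+' if x>180 else '-' if x>120 else '.' for x in g[v,160:400:3]))
```

```text
[0.46016361 0.36294663 0.11829271] [-5.93987219 -5.34945961 22.85732817] [-1.43216912  2.34230708  0.10052571] [-3.13951230e+00  5.26122364e-03  4.51383346e-04]
0.105 far ring edge 184.5
0.107 far ring edge 185.3
0.11 far ring edge 186.5
0.125 far ring edge 193.1
0 collar far 194.7 rim 235.6 242.5
0.002 collar far 195.6 rim 237.4 244.5
0.004 collar far 196.6 rim 239.3 246.5
274 [240, 239, 240, 242, 240, 237, 238, 237, 238, 238, 238, 239, 206, 146, 149, 144, 151, 250, 255, 255, 255, 255, 226, 255, 255, 255, 255, 254, 154, 156, 158, 156, 161, 159, 161, 159, 160, 163, 161, 158, 159, 162, 162, 240, 223, 214, 167, 98, 92, 99]
280 [241, 242, 240, 241, 240, 239, 238, 239, 240, 240, 240, 240, 240, 239, 156, 143, 155, 254, 255, 255, 255, 255, 217, 255, 255, 255, 255, 254, 156, 165, 159, 166, 167, 166, 167, 164, 165, 164, 165, 161, 166, 163, 162, 244, 221, 206, 166, 105, 110, 110]
286 [241, 242, 240, 240, 240, 241, 241, 241, 241, 240, 240, 241, 241, 240, 157, 151, 147, 239, 255, 255, 255, 255, 225, 255, 255, 255, 255, 242, 161, 165, 161, 161, 167, 170, 164, 165, 165, 162, 168, 165, 166, 162, 1
[... 1038 characters left out ...]
.......--...........
208 .............--+##########+#######-------------+###+++-++++.........-...........
212 .............----++++++++-+++++-------------------++++++++++...------...........
216 ............---------+++-++++------------------------++++-+++--++++++-..........
220 ............--------+++++++----------------------------+++-++-+++++++++.........
224 ............-------+++++++------------------------------+++++++++++++++-........
228 ............-------++++++--------------------------------++++++++++++++-........
232 .............------+++++----------------------------------+++++++++++++.........
236 .............-----+++++-------------+++######--------------+++++++++++-.........
```

The ring's far edge has moved to row 184, which puts it at z ≈ 0.105, fully down. The collar and rim rows are unchanged in the camera, so the pot hasn't slipped. I'll hold briefly and then hand in.

Request:
{"op": "carry_out", "data": {
  "motion": [
    [[0,0,-0.001],0],
    [[0,0,-0.001],0],
    [[0,0,-0.001],0],
    [[0,0,-0.001],0],
    [[0,0,-0.001],0],
    [[0,0,-0.001],0],
    [[0,0,-0.001],0],
    [[0,0,-0.001],0]
  ]
}}

```text
time: 25.9
position: [0.4602, 0.363, 0.1183]
tool_rot: [-3.139, 0.005, 0.001]
ft_force: [-6.8, -6.5, 27.0]
grip_width: 0.759
```

Run:
```python
from h import *
s=get_state();print(s['time'],s['position'],s['ft_force'],s['grip_width'],np.abs(s['qd']).max())
if s['ft_force'][2]>15 and s['ft_force'][2]<60: print(ticket.close_job())
```

```text
25.9 [0.46015188 0.36300375 0.11825539] [-6.8405318  -6.53053576 26.97481336] 0.7593378183826236 0.0025062866448962466
the job is handed in; nothing more can be done
None
```

The bush, bolt and nut went into the pot where it stood. I then carried the loaded pot over the basket and set it in the ring of the non-green rinse stand. I pressed it down and handed in at 25.9 s, still gripping and pushing; the hand-in gives no verdict.

**Ring on its stop:** The last 1 mm of commanded push raised the vertical force from 23 to 27 N with no further movement. The ring's edge in the last image puts it at about z = 0.105, which is 20 mm down.

**Pot in the grip:** It was upright and had not slipped. The gripper opening held steady at 0.76, about 66 mm.

**Loose ends:**
- About 9 N of sideways force remained at the end.
- My ring position estimates disagreed by about 1.5 mm between two views, and I corrected for that before inserting.
- I last saw all three parts in the pot just before gripping it. In transit the view showed parts still inside, with only the bolt clearly recognisable. I did not check the contents again after pressing.
- I never moved the other parts deliberately, but I took no final picture of them.

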